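Shield an open staining dish with its lid

ROBOT

A 6-joint arm with a two-finger parallel gripper is mounted at the origin on the work surface. World frame = base frame: x ahead of the robot, y to its left, z up, the work surface at z = 0. Lengths are in m, angles in degrees, forces in N, time in s.
With the tool pointing down it reaches from about 0.325 to 0.775 m from the base axis. Payload 9.3 kg.
Tool frame: the origin (TCP) lies midway between the tips of the shut fingers; the grasp point (between the pads) lies 19 mm behind it (grip_point_offset is the distance from the TCP to the grasp point, in m); z points along the fingers, x is the direction in which the jaws open and shut, and the axes are right-handed (so a half turn about z gives the same grasp; the last joint's range is limited). The gripper opens to 85 mm and grips with 20 to 120 N. Pads are 22 mm wide; open, the fingers measure 114 mm over their backs; the gripper's body (76 mm by 85 mm) begins 54 mm behind the grasp point. The pads swing forward as they close: fully open they stand 13 mm farther back than shut.
Start: joints at [65.34, 14.817, 1.232, 76.415, 0, 81.257], TCP at [0.151, 0.529, 0.231] pointing down, gripper open.
Joint ranges: [-174.27, 174.27], [-52.1, 104.24], [-59.71, 78.15], [-110.17, 111.67], [-87.03, 83.33], [-180, 180]. Speed limits (degrees/s): [127.2, 127.2, 159.86, 180, 180, 180].

INTERFACE

Orientations are given as [roll, pitch, yaw] about the fixed x, y, z axes, in that order (R = Rz(yaw) Ry(pitch) Rx(roll)).
In Python, from cell import * gives the robot as it stands. The module is installed in compiled form; this text tells all that it offers.
- The arm moves only by the tool carry_out, never from a script. Its argument "motion" is a list that holds one entry, the list of rows, each a list of 6 numbers: the shift along the tool's x, y, z in units of 2 cm (1.0 is 2 cm), then the turn, a rotation vector about the tool's x, y, z in units of 0.12 rad (1.0 is 0.12 rad). A call has 1 to 8 rows; each row shifts and turns the commanded pose from where the row before left it, along the tool's axes as they then stand; what a row does not reach is not made up. A row lasts 1/12 s, in which the tool goes at most 41.7 mm and 7.16 degrees, less where a joint would pass 70% of its speed; a pose out of reach is approached as far as the arm can. A call with a number of a shift or a turn outside -1 to 1 is refused whole. A call with a gripper value outside its range is refused whole. "hand" is the opening, from 0 (shut) to 1 (fully open), set as the call begins (left out, the last holds). The fingers move at their own pace and stop on an object; the grip force is fixed at half the most. Time passes only in rows, so rows that do not move let the fingers close. It gives the time, the measured TCP pose, the force and the opening at its end, in the units of the state.
- read_state(): the state, without advancing time (a new reading comes with each control period).
- camera(name): name is "side" or "top"; returns a dict with "frame" (420x560x3 uint8, red, green, blue), "vfov" (degrees; the focal length in pixels is half the picture's height over the tangent of half this angle, whatever the lens; pixels are square), "cx", "cy" (the principal point, pixels), "rvec" (rotation vector, rad) and "tvec" (3), from world to camera coordinates, as OpenCV has them. Camera axes: x right, y down, z forward; pixel columns grow to the right and rows downward; lengths in m; the calibration is good to about 2 mm. A picture is of the moment at which its call begins. There is no depth.
- sign_off(): hands the job in, once; it reports no verdict.
The state is a dict: "t": time; "qpos": joint angles; "joint_vel": joint speeds; "effort": joint torques, N m; "position": TCP position; "ee_rot": TCP orientation; "wrist_force": force on the tool from outside, world axes, zero at the start; "ft_torque": the same for the moment, N m; "opening": finger opening in m.
Only numpy, scipy, OpenCV 4.12 (cv2) and the standard library are available. Lean on these libraries where they do the work, as an engineer would, in place of code of your own. Each camera call takes 0.05 s, during which the arm holds its last target. There are 200 camera calls.

TASK

Set the open steel staining dish upright, centred on the small raised top plate of the stand with its long side along the plate's long side, and let go of it. Then pick up the lid that belongs to it (the larger of the two), carry it high over the rack of tubes, and finish while holding it still and level just above the dish, about a centimetre over the rim, centred and lined up with the dish, as a shield against dust. The lid must never touch the dish or the rack, and everything else on the bench stays where it is.

Things in the scene. Friction and masses are not known exactly. Their poses are not given: they have to be found in the camera images.
- dish: Open-topped oblong steel dish, empty, 90 (its x) by 60 (its y) by 45 mm high, walls 3 mm, about 0.2 kg; stands on the bench at first. Origin: centre of the underside, z up. Can be gripped from above across its 60 mm width, from outside.
- lid: The dish's steel lid, 100 (its x) by 70 (its y) mm: a plate whose top face is 12 mm above the lid's lower edge, with an 8 mm skirt all round that would go over the dish with 2 mm of play. In its middle an upright black tab to grip, 44 mm long along x, 12 mm thick along y, rising from 12 to 48 mm above the lower edge. About 0.15 kg. Lies right way up on the bench, left of the rack. Origin: centre of the lid at the height of its lower edge, z up.
- stand: Fixed metal stand: dark base plate 90 (its x) by 70 by 8 mm, a dark 22 mm thick column, and a small oblong aluminium top plate 70 (its x) by 34 (its y) mm, 6 mm thick, whose upper face is 70 mm above the bench. Smaller than the dish, which overhangs it. Origin: centre of the underside, z up.
- stand_top (a point): Centre of the upper face of the stand's top plate, 70 mm above the bench; axes as the stand's.
- dish_rim (a point): Centre of the dish's mouth at the height of its rim, 45 mm above its underside; axes as the dish's.
- small_lid: Bystander: a smaller steel lid of the same kind, 68 by 48 mm, tab 30 by 12 mm up to 48 mm high. It and the right lid may lie either way round, one nearer the robot and one farther. Origin: centre at the lower edge.
- rack: Bystander and obstacle between the lids (left, +y) and the stand (right, -y): a white plastic rack, 220 (its x) by 75 (its y) mm, full of glass tubes with brass-coloured caps; the caps reach 140 mm above the bench. Loose, 0.7 kg. Origin: centre of the underside.
- bottle: Bystander: amber bottle, 74 mm thick, 160 mm high, at the back. Origin: centre of the underside.
- plates: Bystander: stack of four round culture plates, 92 mm across, 58 mm high, at the back. Origin: centre of the underside.
- burner: Bystander: gas burner, unlit, foot 86 mm across, 130 mm high, at the back. Origin: centre of the underside.
- pen: Bystander: marker pen lying on the bench near the robot, 130 mm long (its x), 13 mm thick. Origin: centre of the underside.
Mind the look-alikes: they are no part of the job. Leave any green or yellow look-alike of the lid alone.

How it is judged (in metres and radians):
On the way, in this order (a step that is already met when the one before it is completed fails the run):
1. the dish stands centred and square on the stand's top plate, let go of (horizontal distance between dish and stand_top below 0.012 m and z of dish in the frame of stand_top between -0.004 and 0.004 m and angle between the x axis of dish and the x axis of stand, either way round below 0.2 rad and angle between dish's own z axis and vertical below 0.06 rad and contact force between dish and stand above 0.5 N and contact force between dish and the arm below 0.1 N and contact force between dish and the fingers below 0.1 N), for 0.3 s.
2. the lid is carried across the line of the rack, above the tubes (y of lid in the frame of rack between -0.06 and 0.06 m and height (world z) of lid above 0.14 m and contact force between lid and the fingers above 0.5 N), for 0.04 s.
At the end, for the whole second after the job is handed in: Dish released on the stand, upright, within 12 mm and 0.2 rad of its top plate; lid held still in the gripper, level within 0.08 rad, lower edge 3 to 20 mm above the rim, centred within 8 mm, aligned within 0.12 rad, touching only the fingers (all of step 1 and z of lid in the frame of dish_rim between 0.003 and 0.02 m and horizontal distance between lid and dish_rim below 0.008 m and angle between the x axis of lid and the x axis of dish, either way round below 0.12 rad and angle between lid's own z axis and vertical below 0.08 rad and linear speed of lid below 0.02 m/s and contact force between lid and the fingers above 0.5 N and contact force between lid and dish below 0.05 N and contact force between lid and stand below 0.05 N and contact force between lid and rack below 0.05 N); the arm keeps its last pose, push and grip.
It fails at once if the lid touches the dish (contact force between lid and dish above 0.5 N).
It fails at once if the lid touches the tube rack (contact force between lid and rack above 0.5 N).
It fails at once if a bystander (small lid, rack, bottle, plates, burner, pen) is pushed more than 20 to 30 mm or tipped over (distance of any of small_lid, pen from where it was at the start of the episode above 0.03 m or angle between any of small_lid, rack, bottle, plates, burner, pen's own z axis and vertical above 0.3 rad or distance of any of rack, bottle, plates, burner from where it was at the start of the episode above 0.02 m).
It also fails if it takes over 72 s, if anything falls off the work surface, if the arm or the gripper's body presses on something with over 40 N, if the wrist force passes 120 N, or if a joint passes its speed limit or range.

## Working session

There is one attempt and no reset: what is moved stays moved. The work goes in short steps, Python scripts to look and compute and a tool call to move; the robot and the scene stay as the last step left them, time stands still between calls to the robot, and variables do not carry over. Pictures are saved under pics/ and viewed, about 8 in all and at most 12, crops included, and the job is handed in when it is done.

Besides the shell and the picture viewer there is one more tool, called as name([rows], argument=value, ...), one row to a line, values as JSON. carry_out: Moves the arm, as the interface text tells. Its arguments: {"type":"object","properties":{"motion":{"type":"array","items":{"type":"array","items":{"type":"array","items":{"type":"number"}}}},"hand":{"type":"number"}},"required":["motion"]}

```bash
mkdir -p pics
cat > h.py <<'E'
from cell import *
import numpy as np, cv2
def cam(n):
    c=camera(n); H=c["frame"].shape[0]; f=H/2/np.tan(np.radians(c["vfov"])/2)
    c["K"]=np.array([[f,0,c["cx"]],[0,f,c["cy"]],[0,0,1]]); c["R"]=cv2.Rodrigues(np.array(c["rvec"],float))[0]; c["t"]=np.array(c["tvec"],float).ravel(); return c
def ray(c,uv,z):
    uv=np.atleast_2d(uv).astype(float); d=np.c_[uv,np.ones(len(uv))]@np.linalg.inv(c["K"]).T@c["R"]; o=-c["R"].T@c["t"]
    return o+d*((z-o[2])/d[:,2])[:,None]
def proj(c,P): return cv2.projectPoints(np.atleast_2d(P).astype(float),c["R"],c["t"],c["K"],None)[0].reshape(-1,2)
def save(c,n,box=None,s=1):
    im=c["frame"][:,:,::-1]
    if box: im=im[box[1]:box[3],box[0]:box[2]]
    cv2.imwrite("pics/"+n,cv2.resize(im,None,fx=s,fy=s,interpolation=cv2.INTER_CUBIC))
E
python3 - <<'E'
from h import *
for n in("top","side"):
    c=cam(n); save(c,n+"0.png",None,1.4); print(n,c["vfov"],c["cx"],c["cy"],-c["R"].T@c["t"])
print(read_state())
E
```

```text
top 54.248633726887974 274.8868676584239 213.43465858479738 [0.36167382 0.04177725 1.18477914]
side 48.106095766039374 274.00426303138113 208.82192753512282 [ 0.09538838 -0.68161708  0.69362041]
{'t': 0.1, 'qpos': array([6.53407522e+01, 1.48490785e+01, 1.19539423e+00, 7.64158520e+01,
       1.54930833e-03, 8.12574109e+01]), 'joint_vel': array([ 0.00607546, -0.16412695,  0.21116911, -0.07407922,  0.01975107,
        0.04304118]), 'effort': array([ 4.25364909e-03, -5.56690013e+01,  3.45074058e+01,  1.15105088e-02,
       -2.52436130e-04, -1.14167645e-05]), 'position': array([0.15072052, 0.52869743, 0.23072084]), 'ee_rot': array([-1.79987899e+02,  6.84928499e-02,  7.40833475e+01]), 'wrist_force': array([-0.26194837, -0.29384382,  1.44177627]), 'ft_torque': array([ 0.00266196, -0.01407068,  0.02756474]), 'opening': 0.08527584745199115}
```

View pics/top0.png

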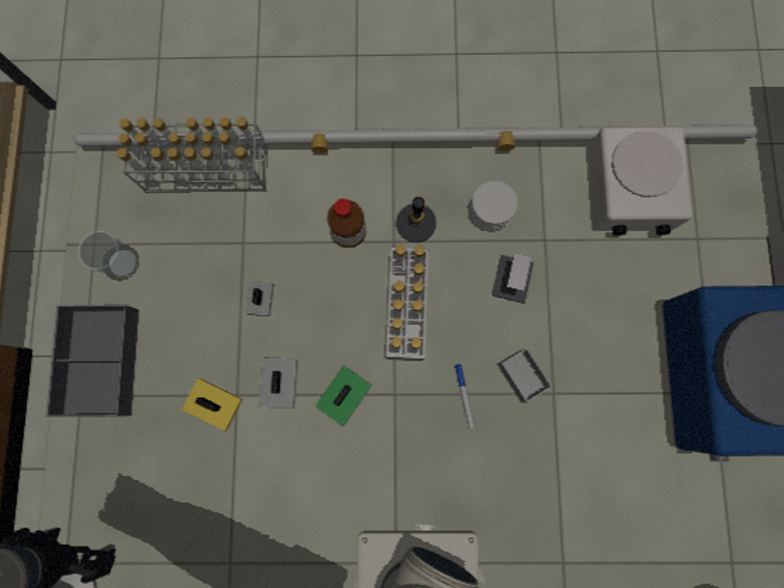

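View pics/side0.png

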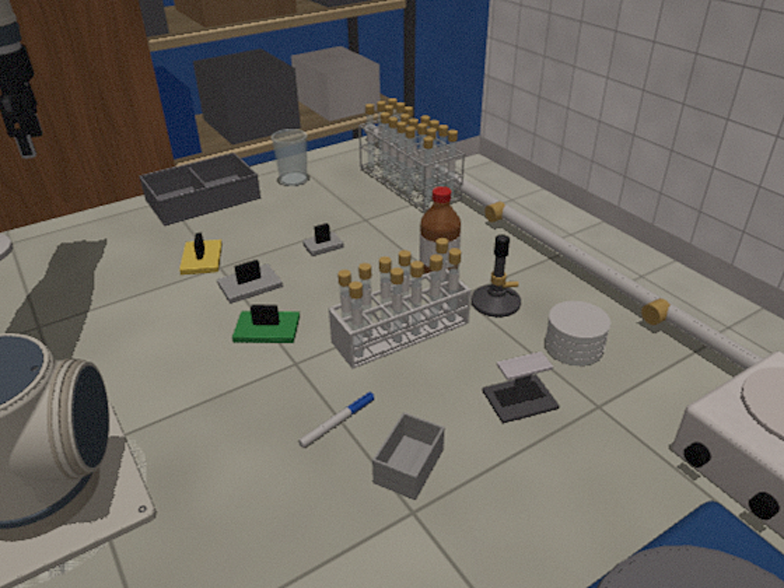

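Top view (display pixels, 1.4× the originals). The lid candidates are:
- Large grey lid at (277,383)
- Small grey lid at (260,298)
- Yellow lid at (211,404)
- Green lid at (343,396)

The large grey one fits: steel, and bigger than the other grey lid. The dish is at (523,376), the stand top at (518,273) and the rack at (407,303). I'll confirm with enlarged crops.

Run:
```python
from h import *
c=cam("top"); f=c["frame"]
a=cv2.resize(f[190:310,170:275,::-1],None,fx=3.7,fy=3.7,interpolation=cv2.INTER_CUBIC)
b=cv2.resize(f[170:290,325:430,::-1],None,fx=3.7,fy=3.7,interpolation=cv2.INTER_CUBIC)
cv2.imwrite("pics/crop1.png",np.hstack([a,b]))
for n,(u,v) in dict(lid=(190,268),lid2=(205,285),small=(180,208),dishin=(374,268),top=(371,192),base=(360,203),bench=(230,240),bench2=(400,250)).items(): print(n,f[v,u])
s=cam("side"); 
def pts(c,P,z): print(ray(c,P,z).round(3).tolist())
pts(c,[[198,273]],.012);pts(c,[[186,213]],.012);pts(c,[[374,268]],.045);pts(c,[[370,195]],.07)
```

```text
lid [109 110 107]
lid2 [113 113 110]
small [76 75 73]
dishin [115 114 113]
top [132 128 130]
base [26 26 27]
bench [113 114 103]
bench2 [111 112 100]
[[0.405, 0.28, 0.012]]
[[0.579, 0.321, 0.012]]
[[0.415, -0.211, 0.045]]
[[0.615, -0.204, 0.07]]
```

View pics/crop1.png

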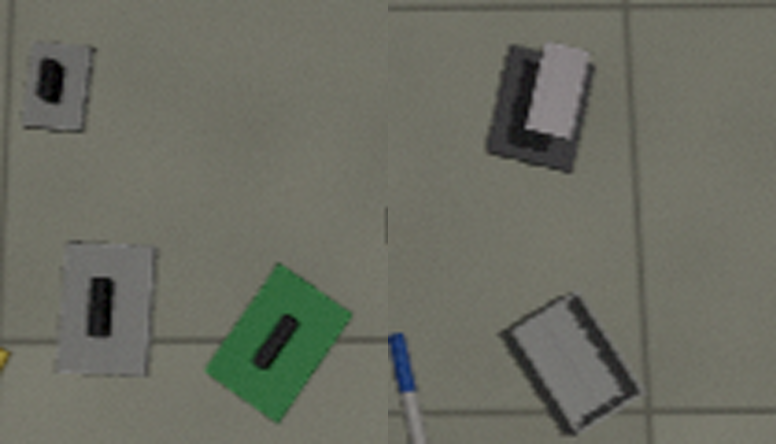

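The crop confirms it: the larger grey lid is at crop (107,308), about 1.4× the small one at (60,86). The stand plate is at (560,90) and the dish at (570,363). Next I'll measure them in both views.

```bash
cat > m.py <<'E'
from h import *
def avg(n,k=5):
    c=cam(n); fs=[c["frame"]]+[camera(n)["frame"] for _ in range(k-1)]
    c["avg"]=np.mean(fs,0).astype(np.float32); return c
def comp(m,seed):
    n,l,st,ce=cv2.connectedComponentsWithStats(m.astype(np.uint8)); 
    d=[np.inf]+[np.hypot(*(ce[i]-seed)) if st[i,4]>20*S*S else np.inf for i in range(1,n)]
    i=int(np.argmin(d)); return (l==i),st[i],ce[i]
S=4
def up(c): return cv2.resize(c["avg"],None,fx=S,fy=S,interpolation=cv2.INTER_LINEAR)
def rect(c,m,z):
    m=cv2.morphologyEx(m.astype(np.uint8),cv2.MORPH_OPEN,np.ones((5,5),np.uint8))
    k=max(cv2.findContours(m,cv2.RETR_EXTERNAL,cv2.CHAIN_APPROX_NONE)[0],key=cv2.contourArea).reshape(-1,2)
    w=ray(c,(k+.5)/S-.5,z)[:,:2]
    (cx,cy),(a,b),th=cv2.minAreaRect((w*1000).astype(np.float32))
    if a<b: a,b,th=b,a,th+90
    return np.round([cx,cy,a,b,(th+90)%180-90],1), k
E
python3 - <<'E'
from m import *
P=dict(lid=(.405,.28,.012),small=(.579,.321,.012),dish=(.415,-.211,.04),stand=(.615,-.204,.07))
for n in("top","side"):
    c=avg(n); I=up(c); R,G,B=[I[:,:,i] for i in range(3)]; vis=I[:,:,::-1].copy()
    neutral=cv2.GaussianBlur(np.maximum(R,G)-B,(0,0),3)<6.5; br=I.mean(2)
    for k,p in P.items():
        uv=proj(c,p)[0]; q=uv*S
        win=np.zeros(br.shape,bool); r=int((24 if n=="top" else 34)*S); x,y=q.astype(int); win[y-r:y+r,x-r:x+r]=1
        m=neutral&win
        if k=="stand": m=m&(br>90)
        m,st,ce=comp(m,q); e,cn=rect(c,m,p[2]); print(n,k,e,(ce/S).round(1)); cv2.drawContours(vis,[cn.reshape(-1,1,2)],-1,(0,0,255),2)
        if k in("lid","small"):
            m,st,ce=comp((br<45)&win,q); e,_=rect(c,m,.048); print("  tab",e,(ce/S).round(1))
    if n=="top": v1=vis[680:1240,680:1700]
    else: v2=vis[640:1440,600:1640]
cv2.imwrite("pics/seg.png",np.vstack([cv2.resize(v1,(540,296)),cv2.resize(v2,(540,300))]))
E
```

```text
top lid [405.5 279.1 100.2  71.3  -2.5] [198.8 273.5]
  tab [405.4 276.5  41.7  16.   -1.5] [197.2 272.9]
top small [578.6 322.9  68.9  49.9  -6. ] [185.6 213.5]
  tab [576.9 319.6  33.   17.5  -4.5] [183.8 211.8]
top dish [ 415.8 -213.1   93.3   70.1   31.5] [374.8 268.3]
top stand [ 618.2 -205.9   70.1   35.7  -13.8] [370.9 194.4]
side lid [412.5 304.9  73.7  50.   72.7] [177.2 195.2]
  tab [396.8 254.7  64.7  42.   73.4] [177.  194.4]
side small [592.4 347.4  79.5  36.   61.2] [230.4 167.8]
  tab [566.4 297.2  66.9  27.2  64.6] [230.2 166.8]
side dish [ 408.8 -227.8  116.8   70.4   31.2] [291.4 324.5]
side stand [ 689.6 -201.9   53.6   24.    44.8] [400.5 245.7][ WARN:0@10.335] global loadsave.cpp:1063 imwrite_ Unsupported depth image for selected encoder is fallbacked to CV_8U.
```

View pics/seg.png

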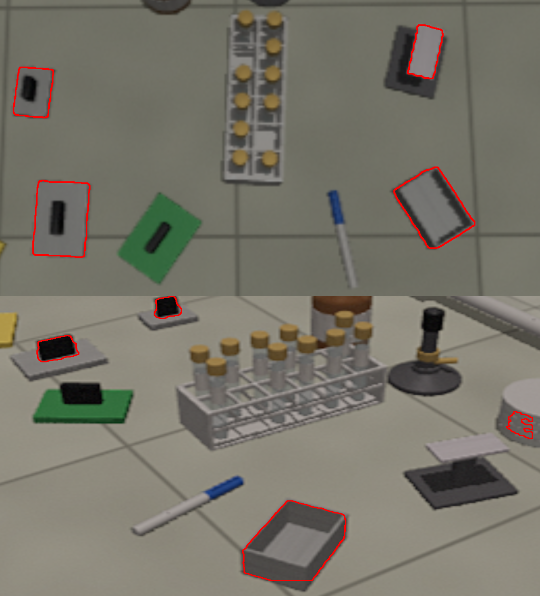

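The top-view lid outline (100×71 mm) and stand plate (70×36 mm) match the given sizes. The side-view outlines for lid and stand are bad (merged with the tab, wrong component), so I won't use them. The dish outline mixes rim and base edges, so I'll fit each side at its own height.

```bash
cat > plan.py <<'E'
from h import *
import sys
from scipy.spatial.transform import Rotation as Ro
def go(x,y,z,yaw=None):
    s=read_state(); R=Ro.from_euler("xyz",s["ee_rot"],degrees=True)
    d=R.inv().apply(np.array([x,y,z])-s["position"])/.02
    print("t",round(s["t"],2),"pos",s["position"].round(4),"rpy",s["ee_rot"].round(2),"op",round(s["opening"],4),"F",s["wrist_force"].round(1))
    print("shift units total",d.round(2),"rows>=",round(abs(d).max(),1))
    if yaw is not None: print("turn units",(Ro.from_euler("xyz",[180,0,yaw],degrees=True)*R.inv()).as_rotvec().round(4), ((R.inv()*Ro.from_euler("xyz",[180,0,yaw],degrees=True)).as_rotvec()/.12).round(2))
if __name__=="__main__": go(*map(float,sys.argv[1:]))
E
python3 - <<'E'
from m import *
c=avg("top"); I=up(c); R,G,B=[I[:,:,i] for i in range(3)]
m=cv2.GaussianBlur(np.maximum(R,G)-B,(0,0),3)<6.5; br=I.mean(2)
for nm,p,zt,zb,mm in(("dish",(.415,-.211,.045),.045,0,m),("stand",(.618,-.206,.07),.07,.064,m&(br>90)),("lid",(.405,.279,.012),.012,0,m)):
    q=proj(c,p)[0]*S; win=np.zeros(m.shape,bool); r=24*S; x,y=q.astype(int); win[y-r:y+r,x-r:x+r]=1
    mm,_,_=comp(mm&win,q); e,k=rect(c,mm,zt); th=np.radians(e[4]); E=np.array([[np.cos(th),np.sin(th)],[-np.sin(th),np.cos(th)]])
    T=ray(c,(k+.5)/S-.5,zt)[:,:2]@E.T; Bt=ray(c,(k+.5)/S-.5,zb)[:,:2]@E.T
    o=(-c["R"].T@c["t"])[:2]; away=E@(np.array(p[:2])-o); cen=[]
    for a in(0,1):
        lo,hi=((T[:,a].min(),Bt[:,a].max()) if away[a]<0 else (Bt[:,a].min(),T[:,a].max())); print(nm,"size",round(hi-lo,4)); cen.append((lo+hi)/2)
    print(nm,(np.array(cen)@E).round(4),e[4])
E
python3 plan.py .40 .28 .235
```

```text
dish size 0.0911
dish size 0.0614
dish [ 0.4174 -0.2162] 31.0
stand size 0.0685
stand size 0.0347
stand [ 0.6188 -0.2065] -14.7
lid size 0.1
lid size 0.0696
lid [0.4056 0.2802] -2.8
t 0.95 pos [0.1509 0.5289 0.2313] rpy [180.     0.    74.08] op 0.0856 F [-0.7  0.5  0.3]
shift units total [-8.55 15.39 -0.19] rows>= 15.4
```

carry_out([
  [[-0.53, 0.96, 0, 0, 0, 0], [-0.53, 0.96, 0, 0, 0, 0], [-0.53, 0.96, 0, 0, 0, 0], [-0.53, 0.96, 0, 0, 0, 0], [-0.53, 0.96, 0, 0, 0, 0], [-0.53, 0.96, 0, 0, 0, 0], [-0.53, 0.96, 0, 0, 0, 0], [-0.53, 0.96, 0, 0, 0, 0]],
], hand=1)

```text
t: 1.62
position: [0.2759, 0.4044, 0.2314]
ee_rot: [180.0, -0.0, 74.1]
wrist_force: [-0.1, 0.0, -0.2]
opening: 0.0854
```

carry_out([
  [[-0.53, 0.96, 0, 0, 0, 0], [-0.53, 0.96, 0, 0, 0, 0], [-0.53, 0.96, 0, 0, 0, 0], [-0.53, 0.96, 0, 0, 0, 0], [-0.53, 0.96, 0, 0, 0, 0], [-0.53, 0.96, 0, 0, 0, 0], [-0.53, 0.96, 0, 0, 0, 0], [-0.53, 0.96, 0, 0, 0, 0]],
])

```text
t: 2.28
position: [0.4004, 0.2807, 0.2314]
ee_rot: [180.0, -0.0, 74.1]
wrist_force: [-0.1, 0.5, 0.3]
opening: 0.0853
```

carry_out([
  [[-0.98, 0.32, 0, 0, 0, 0], [-0.98, 0.32, 0, 0, 0, 0], [-0.98, 0.32, 0, 0, 0, 0], [-0.98, 0.32, 0, 0, 0, 0], [-0.98, 0.32, 0, 0, 0, 0], [-0.98, 0.32, 0, 0, 0, 0], [-0.98, 0.32, 0, 0, 0, 0], [-0.98, 0.32, 0, 0, 0, 0]],
])

```text
t: 2.95
position: [0.4059, 0.1158, 0.2314]
ee_rot: [180.0, -0.0, 74.1]
wrist_force: [-0.0, 0.5, 0.3]
opening: 0.0855
```

carry_out([
  [[-0.98, 0.32, 0, 0, 0, 0], [-0.98, 0.32, 0, 0, 0, 0], [-0.98, 0.32, 0, 0, 0, 0], [-0.98, 0.32, 0, 0, 0, 0], [-0.98, 0.32, 0, 0, 0, 0], [-0.98, 0.32, 0, 0, 0, 0], [-0.98, 0.32, 0, 0, 0, 0], [-0.98, 0.32, 0, 0, 0, 0]],
])

```text
t: 3.62
position: [0.4121, -0.0491, 0.2314]
ee_rot: [180.0, 0.0, 74.1]
wrist_force: [0.5, 0.5, 0.5]
opening: 0.0853
```

carry_out([
  [[-0.98, 0.32, 0, 0, 0, 0], [-0.98, 0.32, 0, 0, 0, 0], [-0.98, 0.32, 0, 0, 0, 0], [-0.98, 0.32, 0, 0, 0, 0], [-0.98, 0.32, 0, 0, 0, 0], [-0.98, 0.32, 0, 0, 0, 0], [-0.98, 0.32, 0, 0, 0, 0], [-0.98, 0.32, 0, 0, 0, 0]],
])

```text
t: 4.28
position: [0.4183, -0.214, 0.2314]
ee_rot: [180.0, 0.0, 74.1]
wrist_force: [0.2, -0.1, 0.6]
opening: 0.0856
```

```bash
python3 plan.py .4174 -.2162 .10 121.2
```

```text
t 4.28 pos [ 0.4183 -0.214   0.2314] rpy [1.7999e+02 1.0000e-02 7.4080e+01] op 0.0856 F [ 0.2 -0.1  0.6]
shift units total [-0.12 -0.02  6.57] rows>= 6.6
turn units [1.000e-04 3.000e-04 8.225e-01] [ 0.    0.   -6.85]
```

Tracking is very accurate. I'll turn and descend to z ≈ 0.10.

carry_out([
  [[-0.12, -0.02, 0.8, 0, 0, -0.86], [0, 0, 0.82, 0, 0, -0.86], [0, 0, 0.82, 0, 0, -0.86], [0, 0, 0.82, 0, 0, -0.86], [0, 0, 0.82, 0, 0, -0.86], [0, 0, 0.82, 0, 0, -0.86], [0, 0, 0.82, 0, 0, -0.86], [0, 0, 0.82, 0, 0, -0.83]],
])

```text
t: 4.95
position: [0.4174, -0.2151, 0.0999]
ee_rot: [180.0, 0.0, 121.5]
wrist_force: [0.2, -0.3, -0.3]
opening: 0.085
```

Run:
```python
from plan import *
go(.4174,-.2162,.008,121.2)
c=cam("top"); d=cam("side"); a=cv2.resize(c["frame"][220:320,320:430],None,fx=3.6,fy=3.6); b=cv2.resize(d["frame"][250:400,230:395],None,fx=2.4,fy=2.4)
cv2.imwrite("pics/pre.png",np.hstack([a,b])[:,:,::-1])
```

```text
t 4.95 pos [ 0.4174 -0.2151  0.0999] rpy [1.7999e+02 2.0000e-02 1.2148e+02] op 0.085 F [ 0.2 -0.3 -0.3]
shift units total [-0.04 -0.03  4.59] rows>= 4.6
turn units [ 0.0003  0.0003 -0.0048] [0.   0.   0.04]
```

View pics/pre.png

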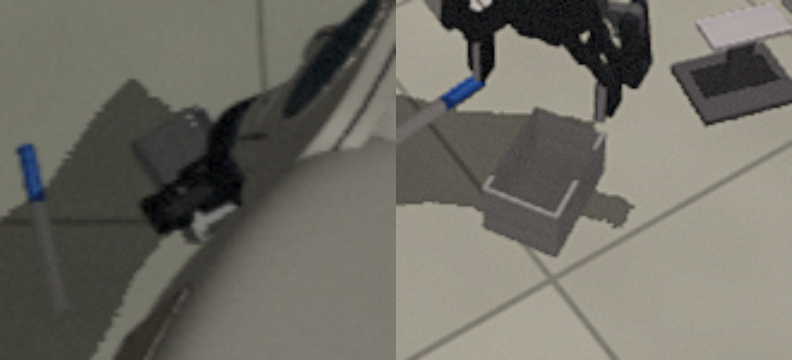

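The side crop shows fingers at (480,70) and (605,110), straddling the dish's width, with the left finger clear of the pen. I'll descend, then close.

carry_out([
  [[-0.04, -0.03, 0.65, 0, 0, 0.04], [0, 0, 0.65, 0, 0, 0], [0, 0, 0.65, 0, 0, 0], [0, 0, 0.65, 0, 0, 0], [0, 0, 0.6, 0, 0, 0], [0, 0, 0.5, 0, 0, 0], [0, 0, 0.5, 0, 0, 0], [0, 0, 0.35, 0, 0, 0]],
])

```text
t: 5.72
position: [0.4177, -0.2164, 0.0096]
ee_rot: [180.0, 0.0, 120.7]
wrist_force: [-0.9, 0.5, -0.3]
opening: 0.0853
```

carry_out([
  [[0, 0, 0, 0, 0, 0], [0, 0, 0, 0, 0, 0], [0, 0, 0, 0, 0, 0], [0, 0, 0, 0, 0, 0], [0, 0, 0, 0, 0, 0], [0, 0, 0, 0, 0, 0], [0, 0, 0, 0, 0, 0], [0, 0, 0, 0, 0, 0]],
], hand=0)

```text
t: 6.38
position: [0.4178, -0.2165, 0.0104]
ee_rot: [180.0, 0.1, 120.9]
wrist_force: [-0.7, -0.7, 6.4]
opening: 0.0591
```

carry_out([
  [[0, 0, -0.3, 0, 0, 0], [0, 0, -0.6, 0, 0, 0], [0, 0, -0.8, 0, 0, 0], [0, 0, -0.9, 0, 0, 0], [0, 0, -0.9, 0, 0, 0], [0, 0, -0.9, 0, 0, 0], [0, 0, -0.9, 0, 0, 0], [0, 0, -0.9, 0, 0, 0]],
])

```text
t: 7.05
position: [0.417, -0.2159, 0.1348]
ee_rot: [-180.0, -0.0, 120.9]
wrist_force: [0.8, 0.3, -2.1]
opening: 0.059
```

carry_out([
  [[0, 0, -0.4, 0, 0, 0.8], [0, 0, -0.3, 0, 0, 0.8], [0, 0, 0, 0, 0, 0.8], [0, 0, 0, 0, 0, 0.8], [0, 0, 0, 0, 0, 0.8], [0, 0, 0, 0, 0, 0.8], [0, 0, 0, 0, 0, 0.8], [0, 0, 0, 0, 0, 0.8]],
])

```text
t: 7.72
position: [0.4171, -0.2159, 0.1479]
ee_rot: [-180.0, -0.0, 76.6]
wrist_force: [-0.6, -0.2, -1.9]
opening: 0.0588
```

Run:
```python
from plan import *
go(.6188,-.2065,.155,75.6)
d=cam("side"); save(d,"lift.png",(200,130,480,330),2.5)
```

```text
t 7.72 pos [ 0.4171 -0.2159  0.1479] rpy [-1.7999e+02 -1.0000e-02  7.6610e+01] op 0.0588 F [-0.6 -0.2 -1.9]
shift units total [ 2.79  9.7  -0.36] rows>= 9.7
turn units [-0.0002 -0.0001 -0.0177] [-0.   -0.    0.15]
```

View pics/lift.png

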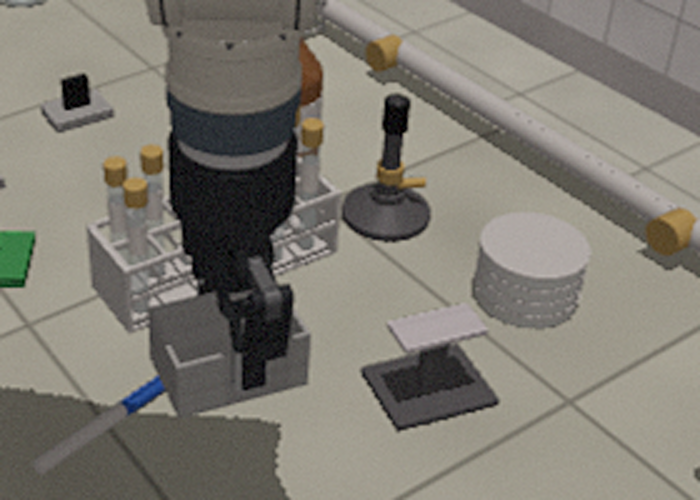

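The dish is held level and centred at (230,350). I'll carry it over the stand.

carry_out([
  [[0.28, 0.97, -0.04, 0, 0, 0.15], [0.28, 0.97, -0.04, 0, 0, 0], [0.28, 0.97, -0.04, 0, 0, 0], [0.28, 0.97, -0.04, 0, 0, 0], [0.28, 0.97, -0.04, 0, 0, 0], [0.28, 0.97, -0.04, 0, 0, 0], [0.28, 0.97, -0.04, 0, 0, 0], [0.28, 0.97, -0.04, 0, 0, 0]],
])

```text
t: 8.43
position: [0.5795, -0.2099, 0.1541]
ee_rot: [-180.0, -0.0, 76.0]
wrist_force: [-0.1, -0.3, -2.5]
opening: 0.0589
```

carry_out([
  [[0.25, 0.97, 0, 0, 0, 0], [0.25, 0.97, 0, 0, 0, 0], [0, 0, 0, 0, 0, 0], [0, 0, 0, 0, 0, 0]],
])

```text
t: 8.77
position: [0.6191, -0.2097, 0.1533]
ee_rot: [-179.9, -0.0, 76.0]
wrist_force: [-0.6, -0.2, -1.9]
opening: 0.059
```

```bash
python3 plan.py .6188 -.2065 .09 75.6
```

```text
t 8.77 pos [ 0.6191 -0.2097  0.1533] rpy [-1.7993e+02 -1.0000e-02  7.6010e+01] op 0.059 F [-0.6 -0.2 -1.9]
shift units total [ 0.15 -0.05  3.16] rows>= 3.2
turn units [-0.0005 -0.0012 -0.0072] [-0.01 -0.    0.06]
```

carry_out([
  [[0.15, -0.05, 0.5, 0, 0, 0.06], [0, 0, 0.5, 0, 0, 0], [0, 0, 0.5, 0, 0, 0], [0, 0, 0.5, 0, 0, 0], [0, 0, 0.5, 0, 0, 0], [0, 0, 0.4, 0, 0, 0], [0, 0, 0.25, 0, 0, 0], [0, 0, 0, 0, 0, 0]],
])

```text
t: 9.43
position: [0.6179, -0.2067, 0.0893]
ee_rot: [-179.9, -0.0, 75.5]
wrist_force: [-1.7, -0.1, -2.2]
opening: 0.0596
```

Run:
```python
from plan import *
go(.6188,-.2065,.0804,75.6)
c=cam("top"); d=cam("side"); a=cv2.resize(c["frame"][130:250,310:430],None,fx=3,fy=3); b=cv2.resize(d["frame"][180:320,320:460],None,fx=2.5714,fy=2.5714)
b=cv2.resize(b,(360,360)); cv2.imwrite("pics/place.png",np.hstack([a,b])[:,:,::-1])
```

```text
t 9.43 pos [ 0.6179 -0.2067  0.0893] rpy [-1.7988e+02 -2.0000e-02  7.5450e+01] op 0.0596 F [-1.7 -0.1 -2.2]
shift units total [0.02 0.04 0.45] rows>= 0.4
turn units [-0.0009 -0.0019  0.0026] [-0.02 -0.   -0.02]
```

View pics/place.png

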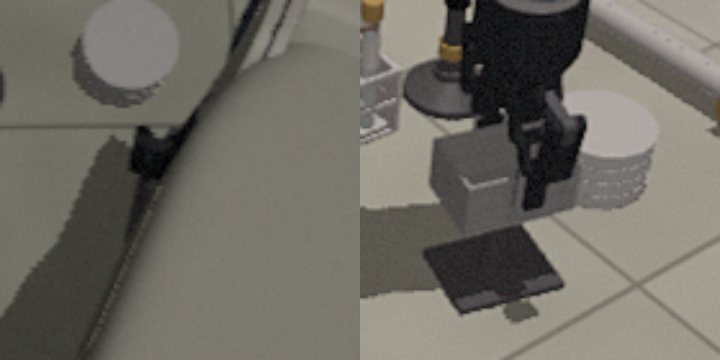

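The dish is level, just above the hidden plate and centred over the base at (500,265). I'll lower it gently and watch the force.

carry_out([
  [[0.02, 0.04, 0.1, 0, 0, -0.02], [0, 0, 0.1, 0, 0, 0], [0, 0, 0.1, 0, 0, 0], [0, 0, 0.08, 0, 0, 0], [0, 0, 0.04, 0, 0, 0], [0, 0, 0, 0, 0, 0]],
])

```text
t: 10.03
position: [0.6193, -0.2066, 0.0822]
ee_rot: [-180.0, -0.0, 75.6]
wrist_force: [-0.2, 1.2, -2.5]
opening: 0.0592
```

carry_out([
  [[0, 0, 0.06, 0, 0, 0], [0, 0, 0.05, 0, 0, 0], [0, 0, 0, 0, 0, 0], [0, 0, 0, 0, 0, 0]],
])

```text
t: 10.37
position: [0.6195, -0.2067, 0.0805]
ee_rot: [180.0, 0.0, 75.6]
wrist_force: [0.4, 0.2, 0.4]
opening: 0.059
```

The wrist force rose from −2.4 to +0.4 N, so the plate carries the dish. Releasing.

carry_out([
  [[0, 0, 0.02, 0, 0, 0], [0, 0, 0, 0, 0, 0], [0, 0, 0, 0, 0, 0], [0, 0, 0, 0, 0, 0], [0, 0, 0, 0, 0, 0], [0, 0, 0, 0, 0, 0], [0, 0, 0, 0, 0, 0], [0, 0, 0, 0, 0, 0]],
], hand=1)

```text
t: 11.03
position: [0.6194, -0.2066, 0.0799]
ee_rot: [180.0, 0.0, 75.6]
wrist_force: [0.1, -0.3, -0.4]
opening: 0.0851
```

carry_out([
  [[0, 0, -0.3, 0, 0, 0], [0, 0, -0.6, 0, 0, 0], [0, 0, -0.9, 0, 0, 0], [0, 0, -1, 0, 0, 0], [0, 0, -1, 0, 0, 0], [0, 0, -1, 0, 0, 0], [0, 0, -1, 0, 0, 0], [0, 0, -1, 0, 0, 0]],
])

```text
t: 11.7
position: [0.6193, -0.2066, 0.2175]
ee_rot: [180.0, 0.0, 75.6]
wrist_force: [-0.2, 0.1, 0.1]
opening: 0.0857
```

```bash
python3 plan.py .4056 .2802 .235 87.3
```

```text
t 11.7 pos [ 0.6193 -0.2066  0.2175] rpy [1.7997e+02 1.0000e-02 7.5590e+01] op 0.0857 F [-0.2  0.1  0.1]
shift units total [ 20.91 -16.4   -0.89] rows>= 20.9
turn units [2.000e-04 5.000e-04 2.043e-01] [ 0.   0.  -1.7]
```

carry_out([
  [[0.87, -0.68, -0.1, 0, 0, 0], [0.87, -0.68, -0.1, 0, 0, 0], [0.87, -0.68, -0.1, 0, 0, 0], [0.87, -0.68, -0.1, 0, 0, 0], [0.87, -0.68, -0.1, 0, 0, 0], [0.87, -0.68, -0.1, 0, 0, 0], [0.87, -0.68, -0.1, 0, 0, 0], [0.87, -0.68, -0.1, 0, 0, 0]],
])

```text
t: 12.37
position: [0.5481, -0.0438, 0.2325]
ee_rot: [180.0, -0.0, 75.6]
wrist_force: [-0.8, 0.1, -0.5]
opening: 0.0851
```

carry_out([
  [[0.87, -0.68, 0, 0, 0, 0], [0.87, -0.68, 0, 0, 0, 0], [0.87, -0.68, 0, 0, 0, 0], [0.87, -0.68, 0, 0, 0, 0], [0.87, -0.68, 0, 0, 0, 0], [0.87, -0.68, 0, 0, 0, 0], [0.87, -0.68, 0, 0, 0, 0], [0.87, -0.68, 0, 0, 0, 0]],
])

```text
t: 13.03
position: [0.4774, 0.1181, 0.2325]
ee_rot: [180.0, -0.0, 75.6]
wrist_force: [0.9, 0.4, 0.1]
opening: 0.0855
```

carry_out([
  [[0.87, -0.68, 0, 0, 0, 0], [0.87, -0.68, 0, 0, 0, 0], [0.87, -0.68, 0, 0, 0, 0], [0.87, -0.68, 0, 0, 0, 0], [0.87, -0.68, 0, 0, 0, 0], [0.87, -0.68, 0, 0, 0, 0], [0.87, -0.68, 0, 0, 0, 0], [0.87, -0.68, 0, 0, 0, 0]],
])

```text
t: 13.7
position: [0.4066, 0.28, 0.2325]
ee_rot: [180.0, -0.0, 75.6]
wrist_force: [0.2, 0.3, 0.0]
opening: 0.0853
```

carry_out([
  [[0, 0, 0.8, 0, 0, -0.85], [0, 0, 0.8, 0, 0, -0.85], [0, 0, 0.8, 0, 0, 0], [0, 0, 0.8, 0, 0, 0], [0, 0, 0.8, 0, 0, 0], [0, 0, 0.8, 0, 0, 0], [0, 0, 0, 0, 0, 0], [0, 0, 0, 0, 0, 0]],
])

```text
t: 14.37
position: [0.4069, 0.2789, 0.1361]
ee_rot: [-179.9, 0.0, 87.3]
wrist_force: [-1.1, -0.5, 0.5]
opening: 0.0853
```

Run:
```python
from m import *
from plan import go
go(.4056,.2802,.015,87.3)
# recheck dish on stand
c=avg("top",3); I=up(c); R,G,B=[I[:,:,i] for i in range(3)]
m=cv2.GaussianBlur(np.maximum(R,G)-B,(0,0),3)<6.5; br=I.mean(2)
q=proj(c,(.619,-.2065,.115))[0]*S; win=np.zeros(m.shape,bool); x,y=q.astype(int); win[y-96:y+96,x-96:x+96]=1
mm,_,_=comp(m&win,q); e,k=rect(c,mm,.115); print("dish contour@rim",e)
vis=I.astype(np.uint8)[:,:,::-1].copy(); cv2.drawContours(vis,[k.reshape(-1,1,2)],-1,(0,0,255),1)
# expected rim and base outlines
th=np.radians(-14.4); E=np.array([[np.cos(th),np.sin(th)],[-np.sin(th),np.cos(th)]])
for z,col in((.115,(0,255,0)),(.07,(255,0,0))):
    w=np.array([[.045,.03],[-.045,.03],[-.045,-.03],[.045,-.03]])@E+[.619,-.2066]
    cv2.polylines(vis,[((proj(c,np.c_[w,np.full(4,z)])+.5)*S-.5).round().astype(np.int32).reshape(-1,1,2)],True,col,1)
a=cv2.resize(vis[y-120:y+120,x-120:x+120],(390,390)); u,v=(proj(c,(.4056,.2802,.03))[0]*S).astype(int)
b=cv2.resize(vis[v-140:v+140,u-140:u+140],(390,390)); cv2.imwrite("pics/chk.png",np.hstack([a,b]))
```

```text
t 14.37 pos [0.4069 0.2789 0.1361] rpy [-1.7995e+02  3.0000e-02  8.7290e+01] op 0.0853 F [-1.1 -0.5  0.5]
shift units total [ 0.06 -0.06  6.05] rows>= 6.1
turn units [ 0.0004 -0.0009  0.0002] [-0.01  0.   -0.  ]
dish contour@rim [ 608.2 -192.   115.1   79.1  -14.7]
```

View pics/chk.png

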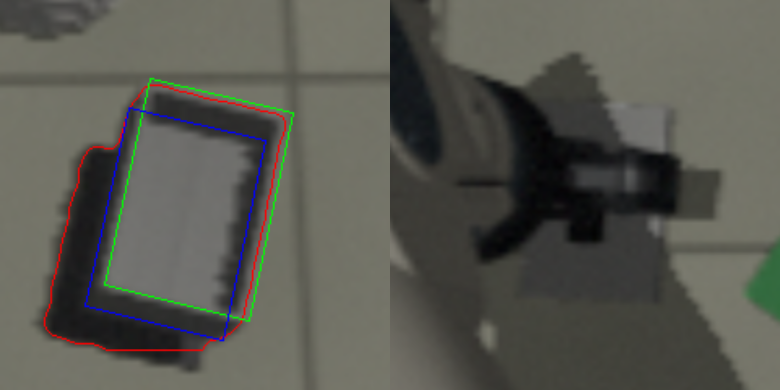

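Dish on stand: the observed outline (red) matches the predicted rim (green) within about 2 mm and is square. Base shadow at lower left. I'll refine its centre from the far rim edges, and grip the lid. The tab grasp height puts the grasp point at about z = 0.034.

Run:
```python
from m import *
c=avg("top",3); I=up(c); R,G,B=[I[:,:,i] for i in range(3)]
m=cv2.GaussianBlur(np.maximum(R,G)-B,(0,0),3)<6.5
q=proj(c,(.619,-.2065,.115))[0]*S; win=np.zeros(m.shape,bool); x,y=q.astype(int); win[y-96:y+96,x-96:x+96]=1
mm,_,_=comp(m&win,q); e,k=rect(c,mm,.115)
W=ray(c,(k+.5)/S-.5,.115)[:,:2]-[.619,-.2066]
for t in(-13,-14,-14.4,-15,-16):
    th=np.radians(t); E=np.array([[np.cos(th),np.sin(th)],[-np.sin(th),np.cos(th)]]); T=W@E.T
    r=T[np.abs(T[:,0])<.03]; r=r[r[:,1]<-.02]; p=T[np.abs(T[:,1])<.018]; p=p[p[:,0]>.03]
    o=np.array([np.median(p[:,0])-.045,np.median(r[:,1])+.03]); print(t,"slopes",np.polyfit(r[:,0],r[:,1],1)[0].round(3),np.polyfit(p[:,1],p[:,0],1)[0].round(3),"offset",o.round(4),"centre",(o@E+[.619,-.2066]).round(4))
```

```text
-13 slopes -0.023 0.03 offset [-0.0023  0.0024] centre [ 0.6173 -0.2037]
-14 slopes -0.006 0.012 offset [-0.0024  0.0024] centre [ 0.6172 -0.2037]
-14.4 slopes 0.001 0.005 offset [-0.0024  0.0024] centre [ 0.6173 -0.2036]
-15 slopes 0.011 -0.004 offset [-0.0024  0.0025] centre [ 0.6173 -0.2036]
-16 slopes 0.029 -0.019 offset [-0.0024  0.0024] centre [ 0.6174 -0.2036]
```

carry_out([
  [[0.06, -0.06, 0.8, 0, 0, 0], [0, 0, 0.8, 0, 0, 0], [0, 0, 0.8, 0, 0, 0], [0, 0, 0.8, 0, 0, 0], [0, 0, 0.8, 0, 0, 0], [0, 0, 0.8, 0, 0, 0], [0, 0, 0.6, 0, 0, 0], [0, 0, 0.5, 0, 0, 0]],
])

```text
t: 15.33
position: [0.406, 0.2803, 0.0173]
ee_rot: [-180.0, 0.0, 87.3]
wrist_force: [0.2, 0.3, 0.7]
opening: 0.0853
```

carry_out([
  [[0, 0, 0.1, 0, 0, 0], [0, 0, 0, 0, 0, 0], [0, 0, 0, 0, 0, 0], [0, 0, 0, 0, 0, 0]],
])

```text
t: 15.67
position: [0.4065, 0.2805, 0.0167]
ee_rot: [179.9, -0.0, 87.3]
wrist_force: [0.3, 1.0, 0.0]
opening: 0.0854
```

carry_out([
  [[0, 0, 0, 0, 0, 0], [0, 0, 0, 0, 0, 0], [0, 0, 0, 0, 0, 0], [0, 0, 0, 0, 0, 0], [0, 0, 0, 0, 0, 0], [0, 0, 0, 0, 0, 0], [0, 0, 0, 0, 0, 0], [0, 0, 0, 0, 0, 0]],
], hand=0)

```text
t: 16.33
position: [0.4061, 0.2803, 0.016]
ee_rot: [180.0, -0.0, 87.3]
wrist_force: [-1.3, -1.0, 4.2]
opening: 0.0112
```

carry_out([
  [[0, 0, 0, 0, 0, 0], [0, 0, 0, 0, 0, 0], [0, 0, 0, 0, 0, 0], [0, 0, 0, 0, 0, 0], [0, 0, 0, 0, 0, 0], [0, 0, 0, 0, 0, 0]],
])

```text
t: 16.83
position: [0.4061, 0.2803, 0.016]
ee_rot: [180.0, 0.0, 87.3]
wrist_force: [-0.5, -1.1, 5.1]
opening: 0.0112
```

carry_out([
  [[0, 0, -0.2, 0, 0, 0], [0, 0, -0.4, 0, 0, 0], [0, 0, -0.6, 0, 0, 0], [0, 0, -0.8, 0, 0, 0], [0, 0, -0.8, 0, 0, 0], [0, 0, -0.8, 0, 0, 0], [0, 0, -0.8, 0, 0, 0], [0, 0, -0.8, 0, 0, 0]],
])

```text
t: 17.5
position: [0.4058, 0.2803, 0.1211]
ee_rot: [-180.0, -0.0, 87.3]
wrist_force: [1.2, 0.0, -1.4]
opening: 0.0114
```

carry_out([
  [[0, 0, -0.8, 0, 0, 0], [0, 0, -0.8, 0, 0, 0], [0, 0, -0.8, 0, 0, 0], [0, 0, -0.8, 0, 0, 0], [0, 0, -0.8, 0, 0, 0], [0, 0, -0.8, 0, 0, 0], [0, 0, -0.6, 0, 0, 0], [0, 0, -0.4, 0, 0, 0]],
])

```text
t: 18.17
position: [0.4061, 0.2804, 0.2377]
ee_rot: [179.9, -0.0, 87.3]
wrist_force: [-0.4, 0.1, -1.7]
opening: 0.0113
```

Run:
```python
from plan import *
go(.618,-.2055,.235,75.6)
d=cam("side"); save(d,"lid.png",(90,60,290,230),3)
```

```text
t 18.17 pos [0.4061 0.2804 0.2377] rpy [ 1.7992e+02 -5.0000e-02  8.7280e+01] op 0.0113 F [-0.4  0.1 -1.7]
shift units total [-23.76  11.73   0.13] rows>= 23.8
turn units [-0.0006  0.0015 -0.2039] [ 0.01 -0.01  1.7 ]
```

View pics/lid.png

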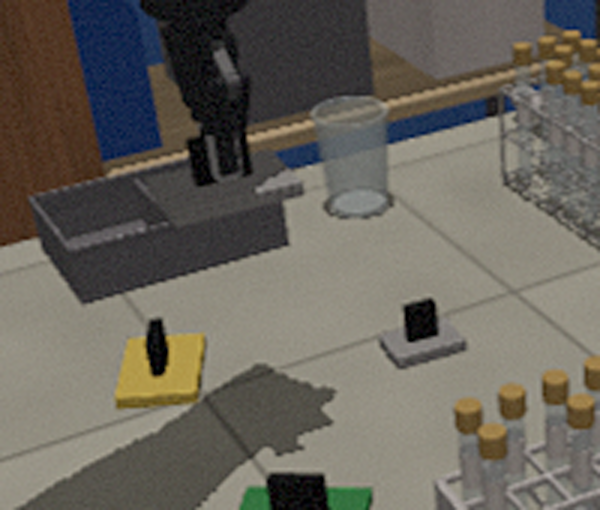

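The lid is gripped by its tab at (225,170) and looks level, with its lower edge about 0.22 m up. I'll carry it over the rack to above the dish.

carry_out([
  [[-0.4, 0.2, 0, 0, 0, 0], [-0.7, 0.35, 0, 0, 0, 0], [-0.8, 0.4, 0, 0, 0, 0], [-0.8, 0.4, 0, 0, 0, 0], [-0.8, 0.4, 0, 0, 0, 0], [-0.8, 0.4, 0, 0, 0, 0], [-0.8, 0.4, 0, 0, 0, 0], [-0.8, 0.4, 0, 0, 0, 0]],
])

```text
t: 18.88
position: [0.4592, 0.1582, 0.2348]
ee_rot: [-179.9, 0.0, 87.3]
wrist_force: [0.6, 0.2, -0.9]
opening: 0.0113
```

carry_out([
  [[-0.8, 0.4, 0, 0, 0, 0], [-0.8, 0.4, 0, 0, 0, 0], [-0.8, 0.4, 0, 0, 0, 0], [-0.8, 0.4, 0, 0, 0, 0], [-0.8, 0.4, 0, 0, 0, 0], [-0.8, 0.4, 0, 0, 0, 0], [-0.8, 0.4, 0, 0, 0, 0], [-0.8, 0.4, 0, 0, 0, 0]],
])

```text
t: 19.55
position: [0.517, 0.0273, 0.2348]
ee_rot: [-179.9, 0.0, 87.3]
wrist_force: [0.2, 0.3, -0.9]
opening: 0.0112
```

carry_out([
  [[-0.8, 0.4, 0, 0, 0, 0], [-0.8, 0.4, 0, 0, 0, 0], [-0.8, 0.4, 0, 0, 0, 0], [-0.8, 0.4, 0, 0, 0, 0], [-0.8, 0.4, 0, 0, 0, 0], [-0.8, 0.4, 0, 0, 0, 0], [-0.8, 0.4, 0, 0, 0, 0], [-0.8, 0.4, 0, 0, 0, 0]],
])

```text
t: 20.22
position: [0.5751, -0.1036, 0.235]
ee_rot: [-179.9, -0.0, 87.3]
wrist_force: [0.5, 0.6, -1.3]
opening: 0.0113
```

carry_out([
  [[-0.8, 0.4, 0, 0, 0, 0], [-0.8, 0.38, 0, 0, 0, 0], [-0.8, 0.38, 0, 0, 0, 0], [-0.7, 0.3, 0, 0, 0, 0], [-0.5, 0.2, 0, 0, 0, 0.5], [-0.2, 0.1, 0, 0, 0, 0.6], [0, 0, 0, 0, 0, 0.6], [0, 0, 0, 0, 0, 0]],
])

```text
t: 20.88
position: [0.6064, -0.1808, 0.2352]
ee_rot: [-179.9, -0.0, 75.4]
wrist_force: [1.1, -0.3, -1.7]
opening: 0.0113
```

```bash
python3 plan.py .618 -.2055 .17 75.6
```

```text
t 20.88 pos [ 0.6064 -0.1808  0.2352] rpy [-1.7994e+02 -1.0000e-02  7.5370e+01] op 0.0113 F [ 1.1 -0.3 -1.7]
shift units total [-1.05  0.87  3.26] rows>= 3.3
turn units [-0.0004 -0.0009  0.004 ] [-0.01 -0.   -0.03]
```

carry_out([
  [[-0.5, 0.4, 0, 0, 0, -0.03], [-0.4, 0.35, 0, 0, 0, 0], [-0.15, 0.12, 0, 0, 0, 0], [0, 0, 0.5, 0, 0, 0], [0, 0, 0.8, 0, 0, 0], [0, 0, 0.8, 0, 0, 0], [0, 0, 0.6, 0, 0, 0], [0, 0, 0.5, 0, 0, 0]],
])

```text
t: 21.55
position: [0.6175, -0.2041, 0.1699]
ee_rot: [-179.9, -0.0, 75.8]
wrist_force: [0.6, -0.2, -0.8]
opening: 0.011
```

Run:
```python
from plan import *
go(.618,-.2055,.1415,75.6)
c=cam("top"); d=cam("side"); save(d,"over.png",(330,140,460,270),4.5)
```

```text
t 21.55 pos [ 0.6175 -0.2041  0.1699] rpy [-1.799e+02 -2.000e-02  7.584e+01] op 0.011 F [ 0.6 -0.2 -0.8]
shift units total [-0.06  0.04  1.42] rows>= 1.4
turn units [-0.0009 -0.0016 -0.0042] [-0.01 -0.    0.04]
```

View pics/over.png

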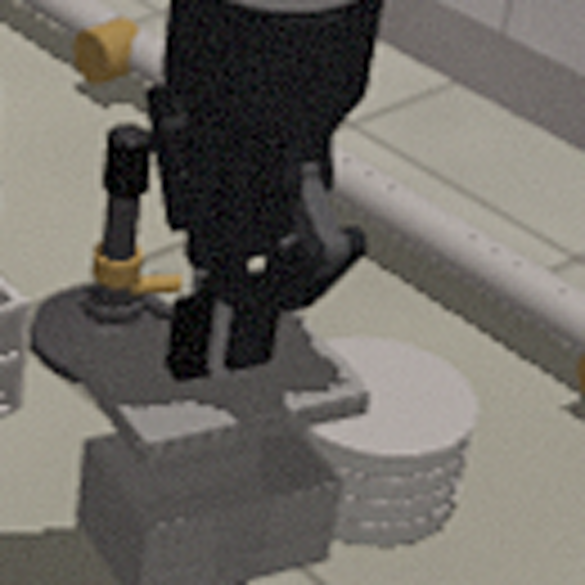

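The lid is level over the dish: lid near corner (145,447), right corner (368,400); dish rim left (80,437), near (157,517), right (342,478). I'll compare these with the predicted corners.

Run:
```python
from plan import *
d=cam("side"); th=np.radians(-14.4); E=np.array([[np.cos(th),np.sin(th)],[-np.sin(th),np.cos(th)]])
def cor(c0,a,b,z):
    w=np.array([[a,b],[-a,b],[-a,-b],[a,-b]])@E+c0
    return ((proj(d,np.c_[w,np.full(4,z)])-[330,140]+.5)*4.5).round(0).tolist()
print("lid low",cor([.6175,-.2041],.05,.035,.154)); print("lid top",cor([.6175,-.2041],.05,.035,.166))
print("rimA",cor([.619,-.2066],.045,.03,.115)); print("rimB",cor([.6173,-.2036],.045,.03,.115))
```

```text
lid low [[286.0, 314.0], [73.0, 361.0], [149.0, 464.0], [374.0, 411.0]]
lid top [[290.0, 291.0], [75.0, 338.0], [152.0, 440.0], [378.0, 388.0]]
rimA [[276.0, 397.0], [88.0, 440.0], [153.0, 530.0], [349.0, 482.0]]
rimB [[269.0, 394.0], [81.0, 438.0], [144.0, 527.0], [341.0, 479.0]]
```

Both lid and dish are off from prediction by the same ~6 display px (calibration bias), so relative alignment is good to about 2 mm. Lowering to a 1 cm gap.

carry_out([
  [[-0.06, 0.04, 0.2, 0, 0, 0.04], [0, 0, 0.3, 0, 0, 0], [0, 0, 0.3, 0, 0, 0], [0, 0, 0.25, 0, 0, 0], [0, 0, 0.2, 0, 0, 0], [0, 0, 0.1, 0, 0, 0], [0, 0, 0.05, 0, 0, 0], [0, 0, 0, 0, 0, 0]],
])

```text
t: 22.37
position: [0.6185, -0.2058, 0.1437]
ee_rot: [-180.0, -0.0, 75.5]
wrist_force: [-0.7, 0.3, -1.7]
opening: 0.0111
```

carry_out([
  [[0, 0, 0, 0, 0, 0], [0, 0, 0, 0, 0, 0], [0, 0, 0, 0, 0, 0], [0, 0, 0, 0, 0, 0], [0, 0, 0, 0, 0, 0], [0, 0, 0, 0, 0, 0]],
])

```text
t: 22.87
position: [0.6186, -0.2059, 0.144]
ee_rot: [180.0, 0.0, 75.5]
wrist_force: [-0.7, -0.3, -1.3]
opening: 0.0111
```

Run:
```python
from plan import *
go(.618,-.2055,.1415,75.6)
d=cam("side"); save(d,"fin.png",(330,140,460,270),4.5)
```

```text
t 22.87 pos [ 0.6186 -0.2059  0.144 ] rpy [179.99   0.    75.53] op 0.0111 F [-0.7 -0.3 -1.3]
shift units total [ 0.01 -0.03  0.12] rows>= 0.1
turn units [0.0001 0.0001 0.0012] [ 0.    0.   -0.01]
```

View pics/fin.png

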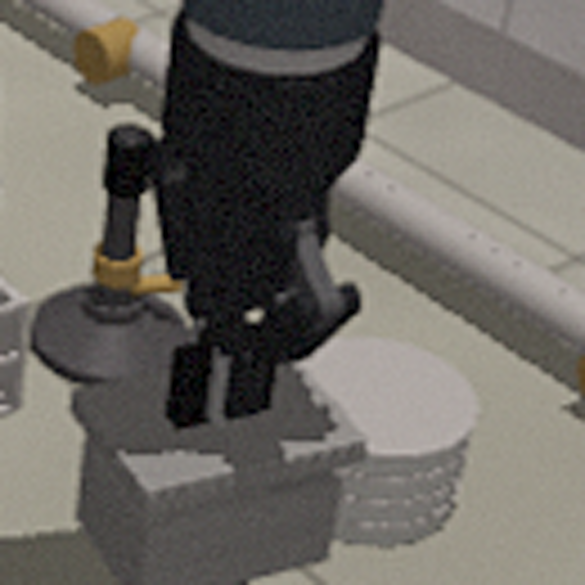

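The lid is level, square and centred over the dish, with a gap of about 13 mm. I'll trim it down slightly and hand in.

carry_out([
  [[0, 0, 0.05, 0, 0, 0], [0, 0, 0.05, 0, 0, 0], [0, 0, 0, 0, 0, 0], [0, 0, 0, 0, 0, 0], [0, 0, 0, 0, 0, 0], [0, 0, 0, 0, 0, 0], [0, 0, 0, 0, 0, 0], [0, 0, 0, 0, 0, 0]],
])

```text
t: 23.58
position: [0.6186, -0.2058, 0.1419]
ee_rot: [180.0, 0.0, 75.5]
wrist_force: [-0.2, 0.3, -1.8]
opening: 0.0111
```

```bash
python3 -c "
from plan import *
go(.618,-.2055,.142,75.6); print(sign_off())"
```

```text
t 23.58 pos [ 0.6186 -0.2058  0.1419] rpy [180.     0.    75.53] op 0.0111 F [-0.2  0.3 -1.8]
shift units total [ 0.01 -0.03 -0.01] rows>= 0.0
turn units [0.0001 0.     0.0012] [ 0.    0.   -0.01]
the job is handed in; nothing more can be done
None
```

I set the dish on the stand's top plate, let go of it, and carried the larger grey lid over the rack with its lower edge about 0.22 m up. It ended held level about 11 mm above the dish rim. I handed the job in at 23.6 s; the hand-in gives no verdict.

- **Last readings:** the tool tilt was 0.0°, the arm was still, and the fingers held the lid's tab at an opening of 11 mm. By the arm's own position the lid is within about 1 mm of where I let the dish go. The final side picture showed the lid level and square over the dish without touching it.
- **What disagreed:** the top camera put the dish about 3 mm from where the arm had released it (roughly 2 mm in x and 3 mm in y). The predicted lid and dish corners in the side view were off by similar amounts, about 6 display pixels (2–3 mm), so I took it as calibration bias. I aimed between the two dish positions, within the 8 mm tolerance.
- **Unusable measurement:** the side-view outlines of the lid and stand failed in my first measurement and I did not use them.
- **Not measured:** I did not measure the bystanders' positions at the end. No picture showed any of them moved, and the wrist force I saw never went above about 6.5 N.

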